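# Snap the cover onto the lathe's speed-control box

## Robot

A 7-joint arm with a two-finger parallel gripper is mounted at the origin on the work surface. World frame = base frame: x ahead of the robot, y to its left, z up, the work surface at z = 0. Lengths are in m, angles in rad, forces in N, time in s.
With the tool pointing down it reaches from about 0.35 to 0.9 m from the base axis. Payload 8.1 kg.
Tool frame: the origin (TCP) lies at the very end of the fingers, on their centre line; the grasp point (between the pads) lies 19 mm behind it; x points along the fingers, y is the direction in which the jaws open and shut, and the axes are right-handed (so a half turn about x gives the same grasp; the last joint's range is limited). The gripper opens to 92 mm and grips with 3 to 60 N. Pads are 19 mm wide; open, the fingers measure 130 mm over their backs; the gripper's body (75 mm by 190 mm) begins 47 mm behind the grasp point.
Start: joints at [1.156, 0.434, 0.025, 1.573, -0.012, 1.134, -0.075], TCP at [0.192, -0.595, 0.227] pointing down, gripper open.
Joint ranges: [-2.62, 2.62], [-0.44, 2.09], [-1.27, 1.32], [0.08, 2.57], [-1.32, 4.46], [0.12, 2], [-2.74, 2.74]. Speed limits (rad/s): [2.22, 2.22, 3.01, 3.01, 3.14, 3.14, 3.14].

## Interface

Orientations are given as a rotation vector (axis times angle).
In Python, from cell import arm gives the robot as it stands.
- The arm moves only by the tool servo_tool, never from a script. Its argument "plan" is a list of rows, each a list of 2 entries, a list of its own where there are three numbers: the shift along the world's x, y, z in cm, then the turn, a rotation vector about the world's x, y, z in degrees. A call has 1 to 12 rows; each row is the pose to reach, as a shift and turn from the pose measured when the call began; what a row does not reach only later rows make up. A row lasts 1/10 s, in which the tool goes at most 50 mm and 8.59 degrees, less where a joint would pass 70% of its speed; a pose out of reach is approached as far as the arm can. A call with a gripper value outside its range is refused whole. "grip" is the opening, from 0 (shut) to 1 (fully open), set as the call begins (left out, the last holds). The fingers move at their own pace and stop on an object; "squeeze" is the grip in N (left out, the last holds). Time passes only in rows, so rows that repeat a pose let the fingers close. It gives the time, the measured TCP pose, the force and the opening at its end, in the units of the state.
- arm.observe(): the state, without advancing time (a new reading comes with each control period).
- arm.get_image(name): name is "scene" or "side" or "wrist"; returns a dict with "frame" (420x560x3 uint8, blue, green, red), "fx", "fy", "cx", "cy" (pixels), "position" and "rotation" of the camera in the world. Camera axes: x right, y down, z forward; pixel columns grow to the right and rows downward; lengths in m; the calibration is good to about 2 mm. A picture is of the moment at which its call begins. There is no depth.
- arm.sign_off(): hands the job in, once; it reports no verdict.
Trained networks look in a picture, given as the dict that the camera call returned (one of the last four; its "shot" number tells which), for a name from the list of things; names that differ only in an ending like _2 or _b are one class to them, and where a whole thing is asked for, a point or a joint stands for the part that bears it (a point fixed in the world has none). Each returns a list of dicts, best first, with "score" (0 to 1); they miss things now and then, are a little off and sometimes report something else, mostly with a low value. They report only what shows in the picture. A call takes as long as a camera call. They do not tell look-alikes from the thing itself.
- arm.search_frame(picture, query): "at" ([column, row] in pixels, amid what is visible of it).
- arm.trace(picture, query): "pixels" (420x560 bool, what is visible of it) and "at" ([column, row] in pixels, amid what is visible of it).
The state is a dict: "clock": time; "joints": joint angles; "dq": joint speeds; "joint_efforts": joint torques, N m; "position": TCP position; "ee_rot": TCP orientation; "force": force on the tool from outside, world axes, zero at the start; "ft_torque": the same for the moment, N m; "width": opening from 0.0 (shut) to 1.0 (fully open).
Only numpy, scipy, OpenCV 4.12 (cv2) and the standard library are available. Lean on these libraries where they do the work, as an engineer would, in place of code of your own. Each camera call takes 0.05 s, during which the arm holds its last target.

## Task

The lathe's speed-control box stands open. Take its grey cover by the handle, set it level with its four holes over the four red snap standoffs, and press it down evenly and with care until every standoff has clicked through and holds it: press firmly enough to click but do not force it once it is home, since a shove of some 50 N cracks the board, and never let the cover lean by more than 10 degrees. Then let go, and leave everything else on the bench where it is.

Things in the scene. Friction and masses are not known exactly. Their poses are not given: they have to be found in the camera images.
- cover_grip (a point): Cover: flat light-grey plate 168 (x) x 126 (y) x 6 mm, 0.2-0.45 kg, with a black bar handle on top, lying on the bench handle up. Point: middle of the bar, 30 mm above the plate's underside, 24 mm above its top face; x along the bar, z up. Bar 80 mm long (x), 16 mm wide (y), from 12 to 36 mm above the top face, on two end feet, open beneath. Fits either way round (half turn).
- cover_hole (a point): One of the cover's four 13 mm square through-holes: the one at its +x, +y corner, at the plate's underside. The holes are centred 60 mm (x) and 40 mm (y) either side of the plate's middle.
- box: Lathe speed-control box, screwed down: open grey tray 180 (x) x 138 (y) x 46 mm high, 210 mm long over its ears. Origin: centre of its underside, on the bench; z up, x along its long side. Four snap standoffs stand in it, centred 60 mm (x) and 40 mm (y) either side of its middle, on one frame adjustable in height: the seats are level but lie anywhere from 50 to 68 mm above the underside.
- box_middle (a point): Middle of the box, fixed 50 mm above its underside: the lowest height the seats can have. How much higher (0 to 18 mm) the seats really are is not reported and must be felt. Each standoff: white pillar 18 mm thick, its flat top the seat; on it a red pin 11 mm thick, straight for 13 mm, then a cone to a 3 mm tip 21 mm above the seat.
- latch0 (a joint): Orange sprung barb, 4 mm out of the pin's outer side (-x), of the standoff at the box's -x -y corner. Metres squeezed in: 0 before and again after the click, about 0.003 while the hole passes. All barbs: the flat underside is 7.5 mm above the seat, the slope above it runs from 9.5 to 15.5 mm above the seat, so a cover laid on rests about 13 mm above the seats.
- plunger0 (a joint): Brass interlock plunger, 7 mm thick, near the -x -y standoff, 60 mm (x) and 22 mm (y) from the box's middle. Metres pushed down: 0 free (top 6 mm above the seat), about 0.0045 with the cover up against the barb, 0.006 on the seat. Sprung up with under 1 N.
- latch1 (a joint): Orange sprung barb, 4 mm out of the pin's outer side (-x), of the standoff at the box's -x +y corner. Metres squeezed in: 0 before and again after the click, about 0.003 while the hole passes. Pressing takes up to about 4 N a barb, 10 to 18 N for all four at once.
- plunger1 (a joint): Brass interlock plunger, 7 mm thick, near the -x +y standoff, 60 mm (x) and 22 mm (y) from the box's middle. Metres pushed down: 0 free (top 6 mm above the seat), about 0.0045 with the cover up against the barb, 0.006 on the seat. Sprung up with under 1 N.
- latch2 (a joint): Orange sprung barb, 4 mm out of the pin's outer side (+x), of the standoff at the box's +x -y corner. Metres squeezed in: 0 before and again after the click, about 0.003 while the hole passes. Each clicks out over the plate once the plate's underside there is within 1.5 mm of the seat; pressing force drops, then rises hard at the seat.
- plunger2 (a joint): Brass interlock plunger, 7 mm thick, near the +x -y standoff, 60 mm (x) and 22 mm (y) from the box's middle. Metres pushed down: 0 free (top 6 mm above the seat), about 0.0045 with the cover up against the barb, 0.006 on the seat. Sprung up with under 1 N.
- latch3 (a joint): Orange sprung barb, 4 mm out of the pin's outer side (+x), of the standoff at the box's +x +y corner. Metres squeezed in: 0 before and again after the click, about 0.003 while the hole passes.
- plunger3 (a joint): Brass interlock plunger, 7 mm thick, near the +x +y standoff, 60 mm (x) and 22 mm (y) from the box's middle. Metres pushed down: 0 free (top 6 mm above the seat), about 0.0045 with the cover up against the barb, 0.006 on the seat. Sprung up with under 1 N.
- screwdriver: Bystander: loose screwdriver, 190 mm long, lying on the bench. Origin at its underside, about mid-length.
- mug: Bystander: white mug, 92 mm high. Origin at its underside below its middle.
- offcut: Bystander: pale wood offcut 50 x 50 x 130 mm, standing. Origin at its underside below its middle.
- spindle: Bystander: small dark turned finial, 76 mm high, standing. Origin at its underside below its middle.
- glue: Bystander: white glue bottle with orange cap, 130 mm high. Origin at its underside below its middle.
- jar: Bystander: glass jar with a steel lid, 70 mm high. Origin at its underside below its middle.
Not all that is in view belongs to the job. Of the things that look like the part that bears cover_grip, take the one that is farthest to the robot's right at the start.

How it is judged:
On the way, in this order (a step that is already met when the one before it is completed fails the run):
1. the cover is lifted clear of the bench (height (world z) of cover_grip above 0.065 m), for 0.2 s.
2. the cover is home on all four standoffs, every barb sprung out over it (value of joint each of plunger0, plunger1, plunger2, plunger3 above 0.0033 m and value of joint each of latch0, latch1, latch2, latch3 below 0.0008 m), for 0.2 s.
At the end, for the whole second after the job is handed in: All four plungers are pushed down more than 3.3 mm and all four barbs are sprung out again (squeezed in less than 0.8 mm), so the cover is held under every barb; it lies level within 3 degrees, released and at rest (all of step 2 and linear speed of cover below 0.02 m/s and angle between cover_grip's own z axis and vertical below 0.05 rad); the robot touches nothing.
It fails at once if the cover is pressed against the box or its standoffs with more than 50 N (contact force between cover and box above 50 N).
It fails at once if the cover leans more than 10 degrees (angle between cover_grip's own z axis and vertical above 0.175 rad).
It fails at once if a bystander (screwdriver, mug, offcut, finial, glue, jar) is moved more than 25 mm (distance of any of screwdriver, mug, offcut, spindle, glue, jar from where it was at the start of the episode above 0.025 m).
It also fails if it takes over 58 s, if anything falls off the work surface, if the arm or the gripper's body presses on something with over 40 N, if the wrist force passes 120 N, or if a joint passes its speed limit or range.

## Working session

There is one attempt and no reset: what is moved stays moved. The work goes in short steps, Python scripts to look and compute and a tool call to move; the robot and the scene stay as the last step left them, time stands still between calls to the robot, and variables do not carry over. Pictures are saved under pics/ and viewed, and the job is handed in when it is done.

Besides the shell and the picture viewer there is one more tool, called after "Request:" in YAML: its name, and indented under it one key for each argument. servo_tool: Moves the arm, as the interface text tells. Its arguments: {"type":"object","properties":{"plan":{"type":"array","items":{"type":"array"}},"grip":{"type":"number"},"squeeze":{"type":"number"}},"required":["plan"]}

```bash
mkdir -p pics; ls
cat > h.py <<'E'
from cell import arm
import numpy as np, cv2
def snap(n,f):
    p=arm.get_image(n); cv2.imwrite('pics/'+f,p['frame']); return p
def ray(p,uv):
    d=np.array([(uv[0]-p['cx'])/p['fx'],(uv[1]-p['cy'])/p['fy'],1.]); return np.array(p['position']),np.array(p['rotation'])@d
def atz(p,uv,z):
    o,d=ray(p,uv); return o+d*(z-o[2])/d[2]
def proj(p,X):
    c=np.array(p['rotation']).T@(np.asarray(X,float)-p['position']); return [p['fx']*c[0]/c[2]+p['cx'],p['fy']*c[1]/c[2]+p['cy']]
E
python3 - <<'E'
from h import *
s=arm.observe(); print({k:np.round(v,3) for k,v in s.items()})
for n in ['scene','side','wrist']:
    p=snap(n,n+'0.png'); print(n,np.round(p['position'],3),np.round(np.array(p['rotation']),3).tolist(),p['fx'],np.array(p['rotation']).shape)
    for q in ['cover_grip','cover_hole','box','box_middle']:
        for d in arm.search_frame(p,q): print(n,q,np.round(d['at'],1),round(d['score'],2))
E
```

```text
pics
{'clock': np.float64(0.0), 'joints': array([ 1.156,  0.435,  0.025,  1.574, -0.012,  1.134, -0.075]), 'dq': array([ 0.001, -0.   ,  0.002, -0.   , -0.   ,  0.   ,  0.001]), 'joint_efforts': array([ 0.0000e+00, -6.6783e+01,  9.8500e-01, -3.1445e+01, -6.0000e-02,
        4.3000e-02,  0.0000e+00]), 'position': array([ 0.192, -0.594,  0.226]), 'ee_rot': array([ 2.054,  0.324, -2.054]), 'force': array([-0.216,  0.175,  0.713]), 'ft_torque': array([-0.028,  0.019,  0.014]), 'width': np.float64(0.999)}
scene [ 1.506 -0.477  0.809] [-1.867, -1.166, 0.613] 524.2246513468251 (3,)
scene cover_grip [322.6 227.3] 0.75
scene cover_grip [390.7 214.6] 0.67
scene cover_grip [311.3 178.5] 0.62
scene cover_hole [388.8 213.5] 0.92
scene cover_hole [309.4 178.4] 0.64
scene box [196.  251.4] 0.59
scene box_middle [193.7 254.6] 0.57
side [0.313 0.702 0.82 ] [-0.431, 2.835, -1.06] 470.0800299059332 (3,)
side cover_grip [277.3 266. ] 0.88
side cover_grip [233.9 360.6] 0.82
side cover_grip [393.6 345.1] 0.78
side cover_hole [393.5 346.9] 0.88
side cover_hole [274.7 272.1] 0.82
side cover_hole [230.  359.6] 0.66
side box [328.1 151.3] 0.59
side box_middle [327.3 150. ] 0.75
wrist [ 0.272 -0.57   0.384] [2.325, -1.695, -0.269] 305.9541507066901 (3,)
```

```bash
sed -i "s/np.array(p\['rotation'\])/R(p)/" h.py
cat >> h.py <<'E'
def R(p): return cv2.Rodrigues(np.array(p['rotation'],float))[0]
E
python3 - <<'E'
from h import *
for n,l in [('scene',[(322.6,227.3),(390.7,214.6),(311.3,178.5),(196,251)]),('side',[(277.3,266),(233.9,360.6),(393.6,345.1),(328,151)])]:
    p=arm.get_image(n)
    for u in l: print(n,u,np.round(atz(p,u,0.03),3))
E
```

```text
scene (322.6, 227.3) [0.521 0.151 0.03 ]
scene (390.7, 214.6) [0.546 0.356 0.03 ]
scene (311.3, 178.5) [0.27  0.256 0.03 ]
scene (196, 251) [ 0.48  -0.187  0.03 ]
side (277.3, 266) [0.476 0.19  0.03 ]
side (233.9, 360.6) [0.487 0.401 0.03 ]
side (393.6, 345.1) [0.225 0.289 0.03 ]
side (328, 151) [ 0.46  -0.178  0.03 ]
```

View pics/scene0.png

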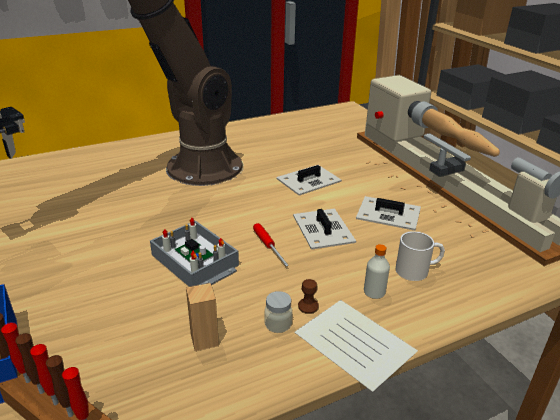

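View pics/side0.png

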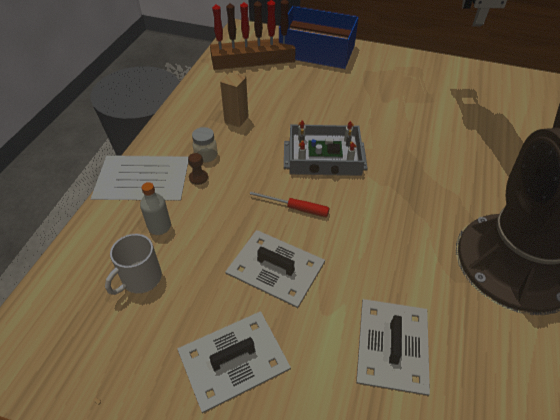

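View pics/wrist0.png

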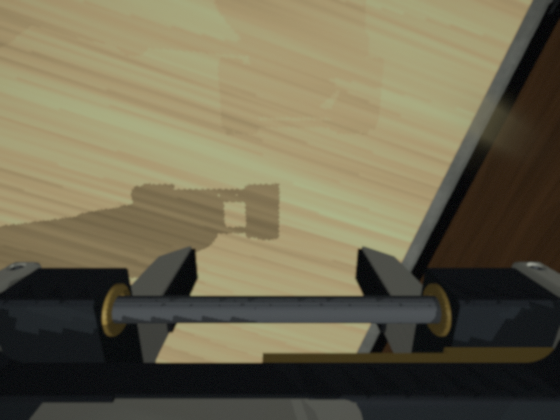

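Run:
```python
from h import *
def crop(n,x0,y0,x1,y1,f,k):
    p=arm.get_image(n); print(n,np.round(proj(p,[0,0,0]),1),p['cx'],p['cy'],p['fy'])
    c=cv2.resize(p['frame'][y0:y1,x0:x1],None,fx=k,fy=k,interpolation=cv2.INTER_CUBIC); c=cv2.convertScaleAbs(c,alpha=1.2)
    return c
a=crop('side',215,215,345,315,'',6); cv2.imwrite('pics/cs.png',a)
b=crop('scene',280,190,370,260,'',8);cv2.imwrite('pics/cc.png',b)
a=crop('side',275,110,375,185,'',8); cv2.imwrite('pics/bs.png',a)
b=crop('scene',145,210,245,285,'',8);cv2.imwrite('pics/bc.png',b)
```

```text
side [515.8 259.4] 288.5021521339635 211.25907099423915 470.0800299059332
scene [204.1 166.1] 285.36352360456976 213.32174239309734 524.2246513468251
side [515.8 259.4] 288.5021521339635 211.25907099423915 470.0800299059332
scene [204.1 166.1] 285.36352360456976 213.32174239309734 524.2246513468251
```

View pics/cs.png

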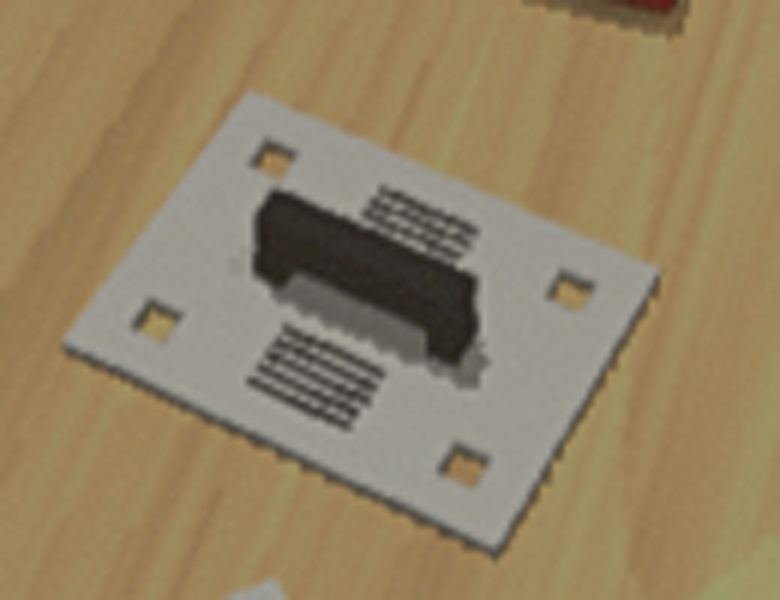

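View pics/cc.png

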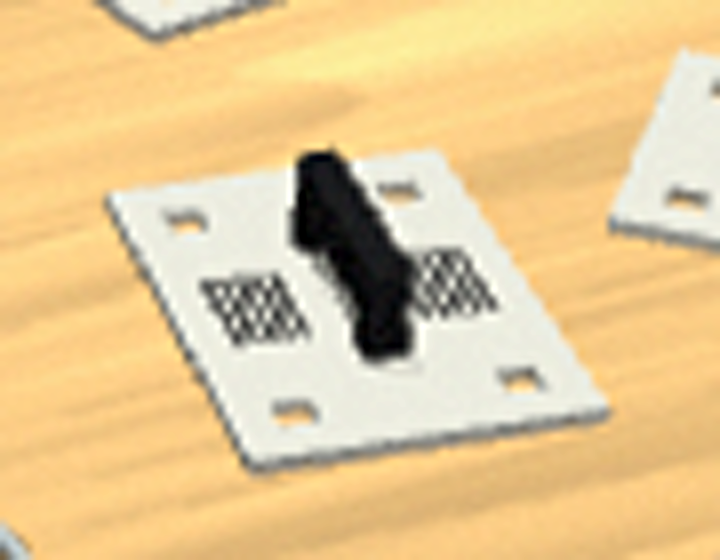

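View pics/bs.png

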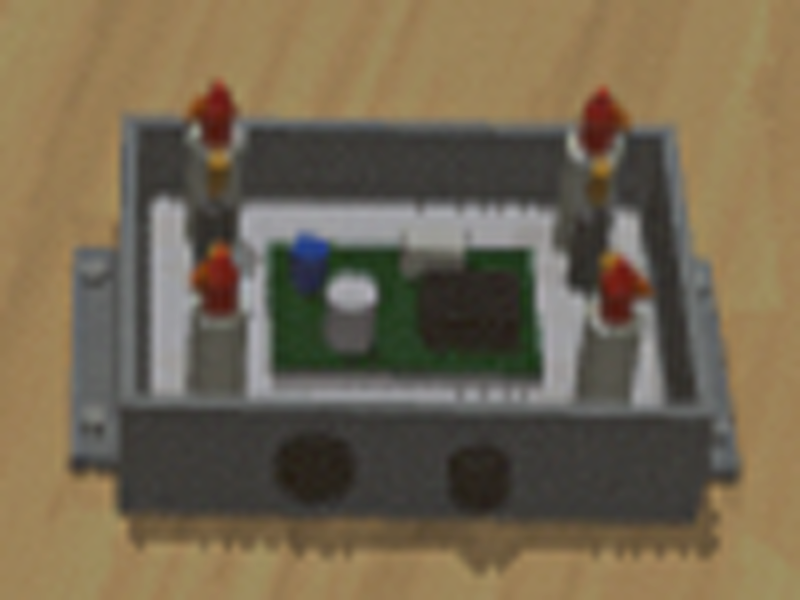

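View pics/bc.png

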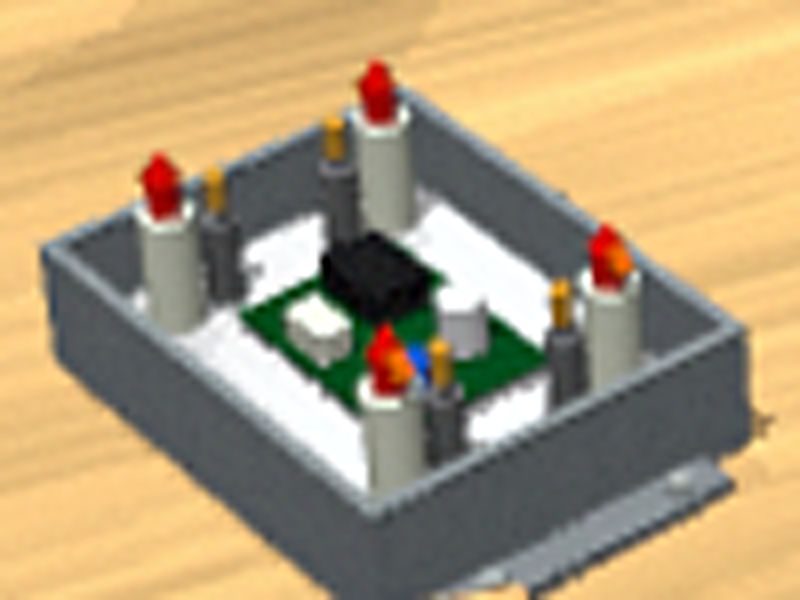

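```bash
cat > fit.py <<'E'
from h import *
from scipy.optimize import least_squares
ps=arm.get_image('side'); pc=arm.get_image('scene')
def full(l,k,o): return [np.array([o[0]+(u+.5)/k-.5,o[1]+(v+.5)/k-.5]) for u,v in l]
def pose(q,X,Y,Z):
    c,s=np.cos(q[2]),np.sin(q[2]); return [q[0]+c*X-s*Y,q[1]+s*X+c*Y,Z]
sg=[(-1,-1),(-1,1),(1,-1),(1,1)]
def assign(sets,q0):  # sets: list of (cam, pts, hx, hy, zfun(q))
    def fun(q,cams=(0,1)):
        r=[]
        for p,pts,hx,hy,z,ci in sets:
            if ci not in cams: continue
            pr=[np.array(proj(p,pose(q,a*hx,b*hy,z(q)))) for a,b in sg]
            from scipy.optimize import linear_sum_assignment as L
            D=np.array([[np.linalg.norm(a-b) for b in pts] for a in pr]); i,j=L(D**2)
            r+=[pr[a]-pts[b] for a,b in zip(i,j)]
        return np.concatenate(r)
    for cams in [(0,),(1,),(0,1)]:
        s=least_squares(fun,q0,args=(cams,),loss='soft_l1'); f=fun(s.x,cams); print(cams,np.round(s.x,4),'deg',round(np.degrees(s.x[2]),2),'rms',np.sqrt(np.mean(f**2)).round(2)); 
    print(np.round(f.reshape(-1,2),1).tolist())
    return s.x
S=(215,215);C=(280,190)
zt=lambda q:.006
print('cover'); assign([(ps,full([(252,92),(658,270),(497,546),(66,344)],6,S),.084,.063,zt,0),(ps,full([(274,157),(571,290),(464,465),(157,321)],6,S),.06,.04,zt,0),
 (pc,full([(108,195),(440,152),(608,408),(252,462)],8,C),.084,.063,zt,1),(pc,full([(186,220),(400,190),(521,378),(296,410)],8,C),.06,.04,zt,1)],[.49,.17,0.5 if 0 else -.5])
S=(275,110);C=(145,210)
print('box'); assign([(ps,full([(130,118),(672,126),(708,410),(122,405)],8,S),.09,.069,lambda q:.046,0),(ps,full([(217,82),(601,90),(218,247),(618,257)],8,S),.06,.04,lambda q:.071+q[3],0),
 (pc,full([(45,245),(408,88),(745,328),(375,510)],8,C),.09,.069,lambda q:.046,1),(pc,full([(376,62),(160,155),(606,228),(385,325)],8,C),.06,.04,lambda q:.071+q[3],1)],[.47,-.18,0,.008])
E
python3 fit.py
```

```text
cover
(0,) [ 0.4847  0.1744 -0.1926] deg -11.04 rms 0.36
(1,) [ 0.4886  0.174  -0.196 ] deg -11.23 rms 0.21
(0, 1) [ 0.4855  0.1747 -0.1928] deg -11.05 rms 0.51
[[0.2, -0.1], [-0.3, 0.6], [-0.9, -0.4], [-1.1, -0.4], [-0.3, 0.0], [-0.2, 0.0], [-0.4, 0.2], [-0.4, -0.1], [-0.6, -0.8], [-0.7, -0.9], [-0.4, -0.6], [0.1, -0.6], [-0.1, -0.6], [-0.3, -0.4], [-0.4, -0.5], [-0.3, -0.7]]
box
(0,) [ 0.4719 -0.1908  0.2851  0.0114] deg 16.34 rms 0.53
(1,) [ 0.4751 -0.1914  0.2865  0.0105] deg 16.42 rms 0.44
(0, 1) [ 0.4727 -0.1912  0.2859  0.01  ] deg 16.38 rms 0.58
[[-0.2, -0.4], [0.4, 0.6], [-1.6, -0.8], [-1.0, -0.3], [-0.4, 0.1], [0.1, 0.4], [-0.3, 0.1], [-0.1, 0.6], [-0.9, -0.8], [-0.3, -1.1], [-0.7, 0.3], [0.2, -0.7], [-0.1, -0.4], [0.1, -0.4], [-0.1, 0.2], [-0.0, -0.8]]
```

```bash
cat >> h.py <<'E'
from scipy.spatial.transform import Rotation as Ro
def tcp():
    s=arm.observe(); M=Ro.from_rotvec(s['ee_rot']).as_matrix(); return s,M
def target(yaw): # tool x down, y axis (jaw) at angle yaw(deg)
    a=np.radians(yaw); x=np.array([0,0,-1.]); y=np.array([np.cos(a),np.sin(a),0]); return np.stack([x,y,np.cross(x,y)],1)
def step(pos,yaw):
    s,M=tcp(); t=target(yaw)@M.T
    print('t',round(float(s['clock']),2),'pos',np.round(s['position'],4),'jaw',np.round(M[:,1],3),'appr',np.round(M[:,0],3),'F',np.round(s['force'],1),'w',round(float(s['width']),3),'j',np.round(s['joints'],2))
    print('shift cm',np.round((np.array(pos)-s['position'])*100,2),'turn deg',np.round(np.degrees(Ro.from_matrix(t).as_rotvec()),2))
E
python3 - <<'E'
from h import *
for y in [-101,79]: step([.4865,.1745,.15],y)
pc=arm.get_image('scene');ps=arm.get_image('side')
for q in ['offcut','mug','jar','glue','spindle','screwdriver']:
  for p in (pc,ps):
    for d in arm.trace(p,q)[:1]:
        v,u=np.nonzero(d['pixels']); i=v>=v.max()-3; print(q,round(d['score'],2),np.round(atz(p,(u[i].mean(),v[i].mean()-3),0),3))
E
```

```text
t 1.15 pos [ 0.1917 -0.5949  0.2267] jaw [ 0.307 -0.952  0.   ] appr [-0. -0. -1.] F [ 0.4  0.3 -0. ] w 1.002 j [ 1.16  0.43  0.02  1.57 -0.01  1.13 -0.08]
shift cm [29.48 76.94 -7.67] turn deg [  0.    -0.   -28.86]
t 1.15 pos [ 0.1917 -0.5949  0.2267] jaw [ 0.307 -0.952  0.   ] appr [-0. -0. -1.] F [ 0.4  0.3 -0. ] w 1.002 j [ 1.16  0.43  0.02  1.57 -0.01  1.13 -0.08]
shift cm [29.48 76.94 -7.67] turn deg [  0.     0.   151.14]
offcut 0.83 [ 0.753 -0.271  0.   ]
offcut 0.76 [ 0.74  -0.255  0.   ]
mug 0.96 [0.759 0.272 0.   ]
mug 0.73 [0.757 0.316 0.   ]
jar 0.56 [ 0.776 -0.105  0.   ]
jar 0.59 [ 0.754 -0.096  0.   ]
glue 0.74 [0.774 0.149 0.   ]
glue 0.8 [0.764 0.158 0.   ]
spindle 0.68 [ 0.752 -0.018  0.   ]
spindle 0.78 [ 0.746 -0.012  0.   ]
screwdriver 0.72 [0.572 0.014 0.   ]
screwdriver 0.6 [ 0.434 -0.004  0.   ]
```

Request:
servo_tool:
  plan:
    - [[3, 5, 0], [0, 0, -3]]
    - [[6, 10, 0], [0, 0, -6]]
    - [[9, 15, 0], [0, 0, -9]]
    - [[12, 20, 0], [0, 0, -12]]
    - [[14.5, 24.5, 0], [0, 0, -15]]
    - [[17, 29, 0], [0, 0, -18]]
    - [[19, 33.5, 0], [0, 0, -21]]
    - [[20.5, 38, 0], [0, 0, -24]]
    - [[22, 42.5, 0], [0, 0, -27]]
    - [[23.5, 47, 0], [0, 0, -28.9]]
    - [[24.5, 51.5, 0], [0, 0, -28.9]]
    - [[25.5, 56, 0], [0, 0, -28.9]]
  grip: 1

```text
clock: 3.05
position: [0.4427, -0.0519, 0.2271]
ee_rot: [-2.121, 0.205, 2.119]
force: [0.4, -0.6, 0.7]
width: 0.999
```

```bash
python3 -c "
from h import *
step([.4865,.1745,.17],-101)"
```

```text
t 3.05 pos [ 0.4427 -0.0519  0.2271] jaw [-0.192 -0.981  0.   ] appr [ 0.001 -0.    -1.   ] F [ 0.4 -0.6  0.7] w 0.999 j [ 0.23  0.16 -0.26  1.97  0.05  1.02 -1.82]
shift cm [ 4.38 22.64 -5.71] turn deg [0.01 0.06 0.06]
```

Request:
servo_tool:
  plan:
    - [[0.9, 4.7, -1], [0, 0, 0]]
    - [[1.8, 9.4, -2], [0, 0, 0]]
    - [[2.7, 14, -3], [0, 0, 0]]
    - [[3.6, 18.6, -4.5], [0, 0, 0]]
    - [[4.4, 22.6, -5.7], [0, 0, 0]]
    - [[4.4, 22.6, -5.7], [0, 0, 0]]
    - [[4.4, 22.6, -5.7], [0, 0, 0]]

```text
clock: 3.75
position: [0.4863, 0.1748, 0.1697]
ee_rot: [-2.122, 0.203, 2.121]
force: [-0.7, -0.9, -0.4]
width: 1.003
```

```bash
python3 -c "
from h import *
step([.4865,.1745,.17],-101)
p=snap('wrist','w1.png')
for a,b in [(1,1),(1,-1),(-1,1),(-1,-1)]:
  c,s=np.cos(-.194),np.sin(-.194); print(np.round(proj(p,[.4865+c*.06*a-s*.04*b,.1745+s*.06*a+c*.04*b,.006]),1))
"
```

```text
t 3.75 pos [0.4863 0.1748 0.1697] jaw [-0.19  -0.982  0.   ] appr [-0. -0. -1.] F [-0.7 -0.9 -0.4] w 1.003 j [-0.16  0.35 -0.37  1.88  0.16  0.94 -2.37]
shift cm [ 0.02 -0.03  0.03] turn deg [ 0.03 -0.   -0.07]
[237.2 134.7]
[315.5 134.9]
[241.1 242.4]
[311.  242.6]
```

View pics/w1.png

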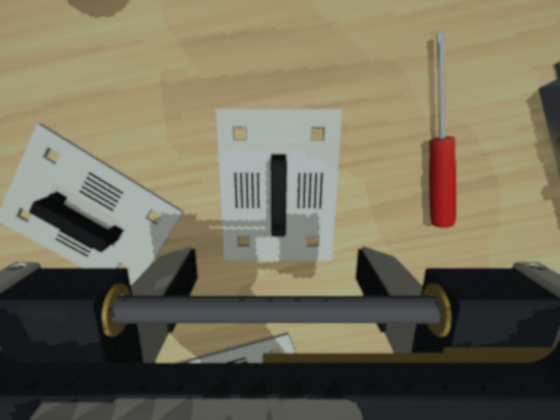

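Request:
servo_tool:
  plan:
    - [[0.1, -0.1, -4], [0, 0, 0]]
    - [[0.1, -0.1, -8], [0, 0, 0]]
    - [[0.1, -0.1, -12], [0, 0, 0]]
    - [[0.1, -0.1, -14.5], [0, 0, 0]]
    - [[0.1, -0.1, -15.7], [0, 0, 0]]
    - [[0.1, -0.1, -15.7], [0, 0, 0]]

```text
clock: 4.4
position: [0.4872, 0.1709, 0.0124]
ee_rot: [-2.119, 0.21, 2.121]
force: [-0.8, -1.0, 0.7]
width: 0.996
```

Request:
servo_tool:
  plan:
    - [[0, 0, 0], [0, 0, 0]]
    - [[0, 0, 0], [0, 0, 0]]
    - [[0, 0, 0], [0, 0, 0]]
    - [[0, 0, 0], [0, 0, 0]]
    - [[0, 0, 0], [0, 0, 0]]
    - [[0, 0, 0], [0, 0, 0]]
    - [[0, 0, 0], [0, 0, 0]]
    - [[0, 0, 0], [0, 0, 0]]
  grip: 0
  squeeze: 50

```text
clock: 5.2
position: [0.4872, 0.1709, 0.0123]
ee_rot: [-2.119, 0.209, 2.121]
force: [-0.5, 0.4, -0.2]
width: 0.351
```

```bash
python3 -c "
from h import *
step([.488,.1735,.013],-101)
p=snap('wrist','w2.png');p=snap('side','s2.png')
"
```

```text
t 5.2 pos [0.4872 0.1709 0.0123] jaw [-0.193 -0.981  0.003] appr [-0.001 -0.002 -1.   ] F [-0.5  0.4 -0.2] w 0.351 j [-0.22  0.57 -0.3   2.02  0.29  0.59 -2.48]
shift cm [0.08 0.26 0.07] turn deg [ 0.13 -0.06  0.14]
```

View pics/w2.png

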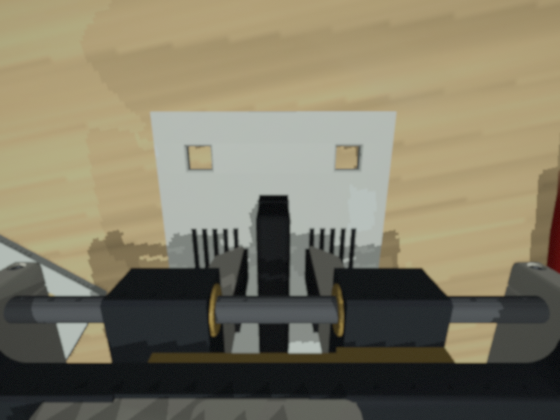

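Request:
servo_tool:
  plan:
    - [[0, 0, 0], [0, 0, 0]]
    - [[0, 0, 0], [0, 0, 0]]
    - [[0, 0, 0], [0, 0, 0]]
    - [[0, 0, 0], [0, 0, 0]]
    - [[0, 0, 0], [0, 0, 0]]

```text
clock: 5.8
position: [0.4872, 0.171, 0.0123]
ee_rot: [-2.119, 0.209, 2.121]
force: [0.1, 1.5, -1.4]
width: 0.17
```

```bash
python3 -c "
from h import *
step([.488,.1735,.013],-101)
p=snap('wrist','w3.png')
"
```

```text
t 5.8 pos [0.4872 0.171  0.0123] jaw [-0.193 -0.981  0.002] appr [-0.001 -0.002 -1.   ] F [ 0.1  1.5 -1.4] w 0.17 j [-0.22  0.57 -0.3   2.02  0.29  0.59 -2.48]
shift cm [0.08 0.25 0.07] turn deg [ 0.12 -0.06  0.14]
```

View pics/w3.png

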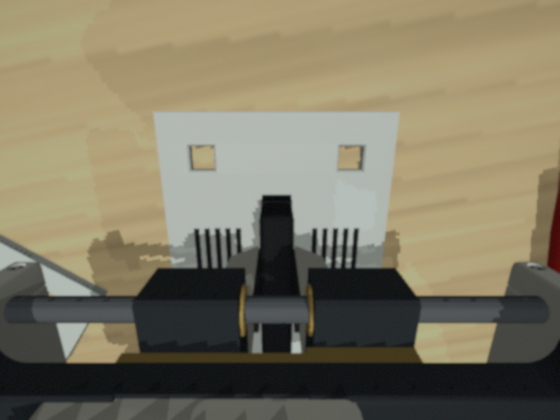

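```bash
python3 -c "
from h import *
p=arm.get_image('wrist'); s,M=tcp()
a=atz(p,(202,158),.006);b=atz(p,(350,158),.006); print(a,b,np.linalg.norm(a-b),np.degrees(np.arctan2(*(a-b)[[1,0]])))
m=(a+b)/2; print('in tool',M.T@(m-s['position']))
print('wrist cam in tool',M.T@(p['position']-s['position']))
step([.488,.171,.14],-101)
"
```

```text
[0.55372714 0.19764054 0.006     ] [0.53841036 0.12025293 0.006     ] 0.07888882358963017 78.80454434744902
in tool [ 0.00625873  0.00040679 -0.0601207 ]
wrist cam in tool [-0.15725518  0.00080881 -0.0845753 ]
t 5.9 pos [0.4872 0.171  0.0123] jaw [-0.193 -0.981  0.002] appr [-0.001 -0.002 -1.   ] F [-0.8  1.1 -2.3] w 0.171 j [-0.22  0.57 -0.3   2.02  0.29  0.59 -2.48]
shift cm [ 0.08  0.   12.77] turn deg [ 0.13 -0.06  0.14]
```

Request:
servo_tool:
  plan:
    - [[0, 0, 0.5], [0, 0, 0]]
    - [[0, 0, 1.5], [0, 0, 0]]
    - [[0, 0, 3], [0, 0, 0]]
    - [[0, 0, 5], [0, 0, 0]]
    - [[0, 0, 8], [0, 0, 0]]
    - [[0, 0, 10], [0, 0, 0]]
    - [[0, 0, 11.5], [0, 0, 0]]
    - [[0, 0, 12], [0, 0, 0]]
    - [[0, 0, 12], [0, 0, 0]]

```text
clock: 6.8
position: [0.4874, 0.1709, 0.1331]
ee_rot: [-2.12, 0.209, 2.119]
force: [-0.0, 0.3, -2.6]
width: 0.172
```

```bash
python3 -c "
from h import *
step([.473,-.191,.14],-73.6)
p=snap('wrist','w4.png')
p=snap('scene','c4.png')
"
```

```text
t 6.8 pos [0.4874 0.1709 0.1331] jaw [-0.193 -0.981  0.002] appr [ 0.    -0.002 -1.   ] F [-0.   0.3 -2.6] w 0.172 j [-0.16  0.39 -0.37  1.93  0.19  0.85 -2.39]
shift cm [ -1.44 -36.19   0.69] turn deg [ 0.1   0.04 27.55]
```

View pics/w4.png

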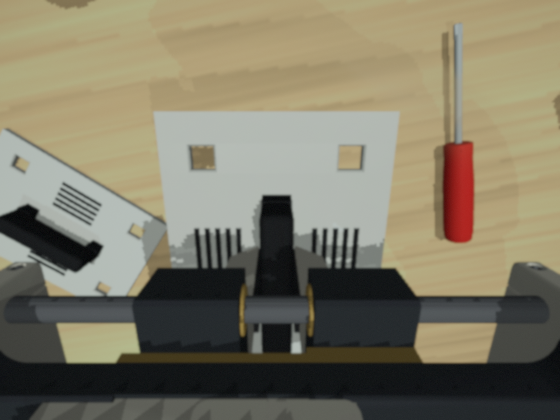

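View pics/c4.png

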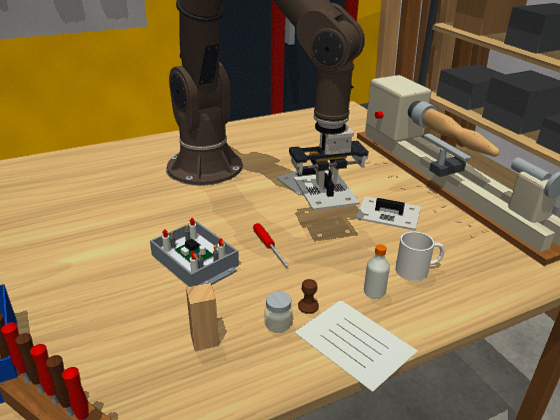

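Request:
servo_tool:
  plan:
    - [[-0.3, -1.5, 0.5], [0, 0, 0]]
    - [[-0.8, -4, 1], [0, 0, 2]]
    - [[-1.7, -7.5, 1.5], [0, 0, 5]]
    - [[-2.7, -11, 2], [0, 0, 8]]
    - [[-4, -14.5, 2.5], [0, 0, 11]]
    - [[-5, -18, 2.5], [0, 0, 14]]
    - [[-6, -21.5, 2.5], [0, 0, 17]]
    - [[-7.2, -25, 2.5], [0, 0, 20]]
    - [[-8.5, -28.5, 2.5], [0, 0, 23]]
    - [[-10, -32, 2.5], [0, 0, 25.5]]
    - [[-11.3, -35.5, 2.5], [0, 0, 27.5]]
    - [[-12, -38, 2.5], [0, 0, 27.5]]

```text
clock: 8.1
position: [0.3645, -0.2114, 0.1559]
ee_rot: [2.064, 0.294, -2.071]
force: [1.3, -0.3, -2.7]
width: 0.174
```

Request:
servo_tool:
  plan:
    - [[-0.7, -1.6, 0], [0, 0, 0]]
    - [[-0.7, -1.6, 0], [0, 0, 0]]
    - [[-0.7, -1.6, 0], [0, 0, 0]]

```text
clock: 8.4
position: [0.3569, -0.2271, 0.1551]
ee_rot: [2.064, 0.294, -2.073]
force: [0.2, 0.3, -3.7]
width: 0.169
```

```bash
python3 -c "
from h import *
step([.473,-.191,.14],-73.6)
p=snap('wrist','w5.png')
c,s=np.cos(.286),np.sin(.286)
for b in (.04,-.04): print(np.round(proj(p,[.4735+c*.06-s*b,-.1912+s*.06+c*b,.081]),1))
"
```

```text
t 8.4 pos [ 0.3569 -0.2271  0.1551] jaw [ 0.28  -0.96   0.001] appr [-0.004 -0.002 -1.   ] F [ 0.2  0.3 -3.7] w 0.169 j [ 0.69  0.22 -0.29  2.11  0.09  0.83 -0.94]
shift cm [11.61  3.61 -1.51] turn deg [ 0.11 -0.23  0.15]
[207.1 -56.5]
[336.5 -57. ]
```

View pics/w5.png

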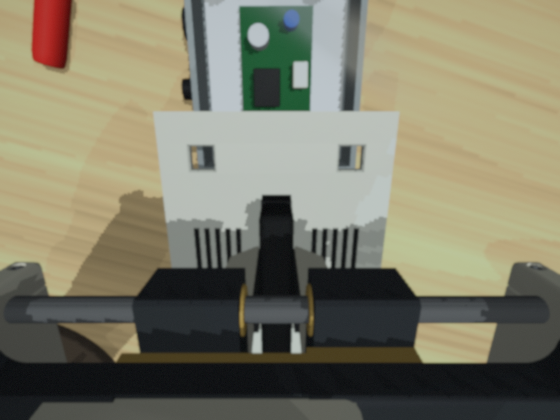

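Request:
servo_tool:
  plan:
    - [[3, 0.9, 0], [0, 0, 0]]
    - [[6.5, 1.9, 0], [0, 0, 0]]
    - [[8.8, 2.6, 0], [0, 0, 0]]
    - [[9.1, 2.7, 0], [0, 0, 0]]
    - [[9.1, 2.7, 0], [0, 0, 0]]
    - [[9.1, 2.7, 0], [0, 0, 0]]

```text
clock: 9.05
position: [0.4474, -0.1992, 0.1549]
ee_rot: [2.062, 0.296, -2.073]
force: [0.7, 0.9, -3.0]
width: 0.172
```

```bash
python3 -c "
from h import *
step([.473,-.191,.14],-73.6)
p=snap('wrist','w6.png')
c,s=np.cos(.286),np.sin(.286)
for b in (.04,-.04): print(np.round(proj(p,[.4735+c*.06-s*b,-.1912+s*.06+c*b,.081]),1))
cv2.imwrite('pics/w6c.png',cv2.resize(p['frame'][0:180,140:420],None,fx=2.8,fy=2.8,interpolation=cv2.INTER_CUBIC))
p=snap('side','s6.png')
cv2.imwrite('pics/s6c.png',cv2.resize(p['frame'][60:200,240:420],None,fx=4,fy=4,interpolation=cv2.INTER_CUBIC))
"
```

```text
t 9.05 pos [ 0.4474 -0.1992  0.1549] jaw [ 0.282 -0.959  0.   ] appr [-0.005 -0.002 -1.   ] F [ 0.7  0.9 -3. ] w 0.172 j [ 0.55  0.32 -0.31  1.96  0.13  0.88 -1.11]
shift cm [ 2.56  0.82 -1.49] turn deg [ 0.1  -0.29  0.03]
[218.8 104.9]
[330.8 104.7]
```

View pics/w6c.png

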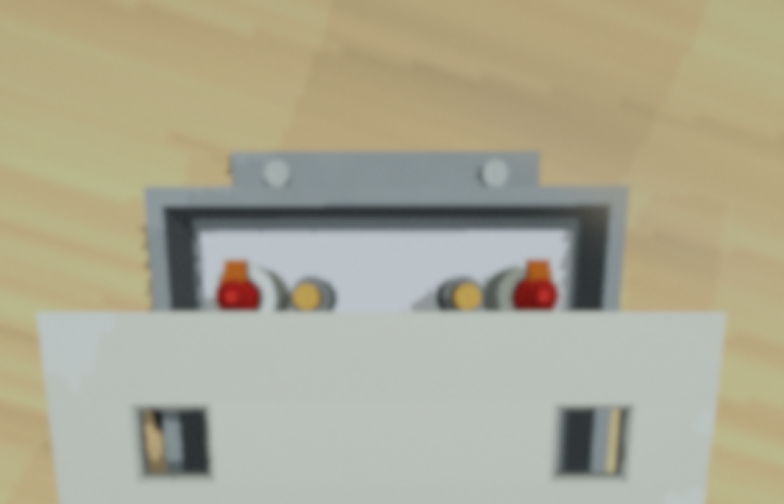

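View pics/s6c.png

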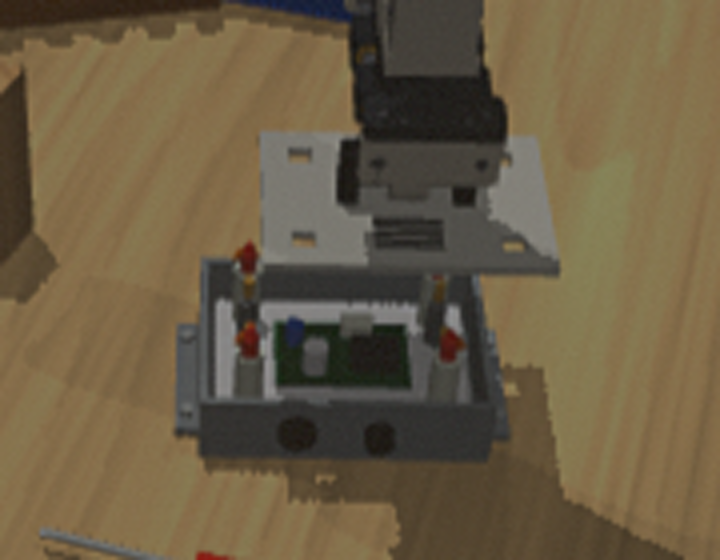

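```bash
python3 -c "
from h import *
p=arm.get_image('wrist'); s,M=tcp()
a=atz(p,(222.0,105.0),.0815);b=atz(p,(334.0,105.0),.0815); d=(a-b); print(np.linalg.norm(d)); yaw=np.degrees(np.arctan2(d[1],d[0])); print('jaw yaw',yaw-180)
x=np.array([d[1],-d[0],0])/np.linalg.norm(d); c=(a+b)/2-.06*x; print('box c',c)
step([c[0],c[1],.125],-73.6)
"
```

```text
0.07990587980756056
jaw yaw -73.75154871127658
box c [ 0.47396298 -0.19398282  0.0815    ]
t 9.2 pos [ 0.4475 -0.1999  0.1553] jaw [ 0.28  -0.96   0.001] appr [-0.004 -0.002 -1.   ] F [ 0.1 -0.5 -3.3] w 0.174 j [ 0.55  0.32 -0.31  1.96  0.13  0.88 -1.11]
shift cm [ 2.65  0.59 -3.03] turn deg [ 0.13 -0.24  0.12]
```

Request:
servo_tool:
  plan:
    - [[1, 0.2, -0.5], [0, 0, 0]]
    - [[2, 0.5, -1.5], [0, 0, 0]]
    - [[2.6, 0.6, -3], [0.1, -0.2, 0.1]]
    - [[2.65, 0.6, -4], [0.1, -0.2, 0.1]]
    - [[2.65, 0.6, -4], [0.1, -0.2, 0.1]]
    - [[2.65, 0.6, -4], [0.1, -0.2, 0.1]]

```text
clock: 9.8
position: [0.4737, -0.1938, 0.115]
ee_rot: [2.066, 0.298, -2.07]
force: [0.4, 0.7, -3.1]
width: 0.171
```

```bash
cat > look.py <<'E'
from h import *
import sys
t=sys.argv[1]
step([.474,-.1937,.105],-73.7)
p=arm.get_image('wrist'); a=cv2.resize(p['frame'][80:280,140:420],(784,560),interpolation=cv2.INTER_CUBIC); cv2.imwrite(f'pics/w{t}.png',a)
p=arm.get_image('side'); a=cv2.resize(p['frame'][70:190,260:410],(750,600),interpolation=cv2.INTER_CUBIC); cv2.imwrite(f'pics/s{t}.png',a)
p=arm.get_image('scene'); a=cv2.resize(p['frame'][180:290,130:270],(764,600),interpolation=cv2.INTER_CUBIC); cv2.imwrite(f'pics/c{t}.png',a)
E
python3 look.py 7
```

```text
t 9.8 pos [ 0.4737 -0.1938  0.115 ] jaw [ 0.282 -0.959 -0.   ] appr [-0.002 -0.    -1.   ] F [ 0.4  0.7 -3.1] w 0.171 j [ 0.51  0.4  -0.3   1.96  0.16  0.8  -1.16]
shift cm [ 0.03  0.01 -1.  ] turn deg [ 0.01 -0.1  -0.09]
```

View pics/w7.png

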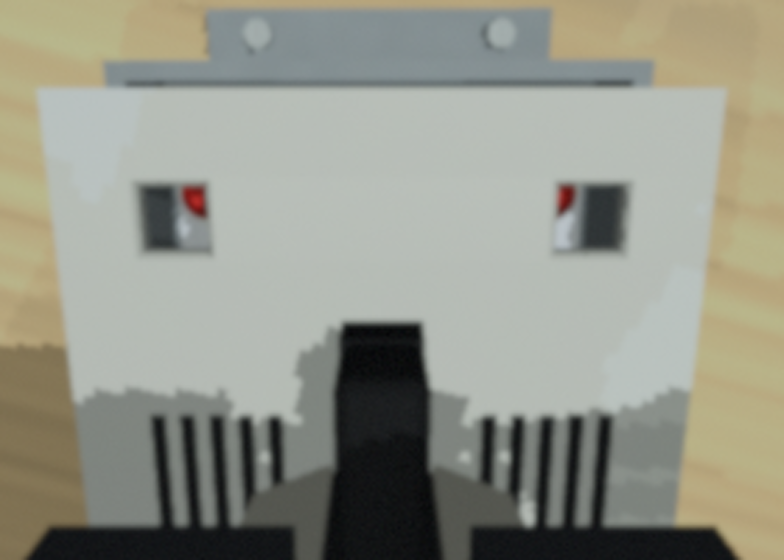

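View pics/s7.png

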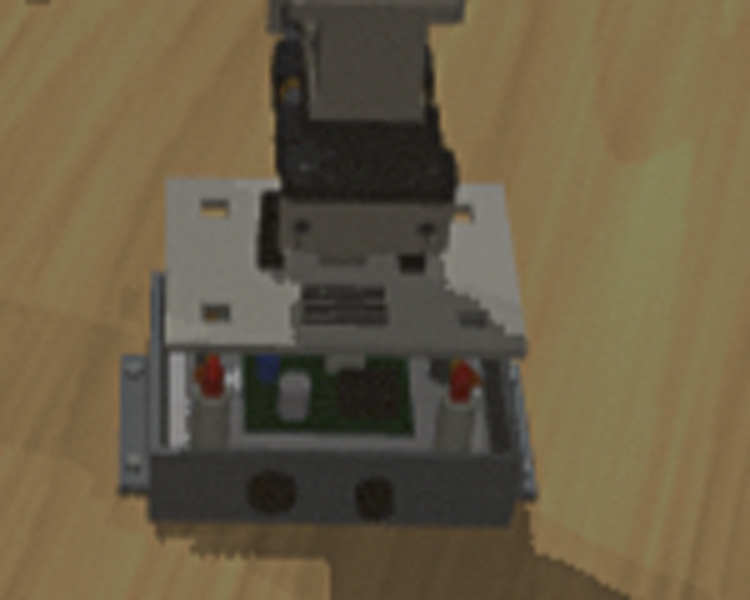

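View pics/c7.png

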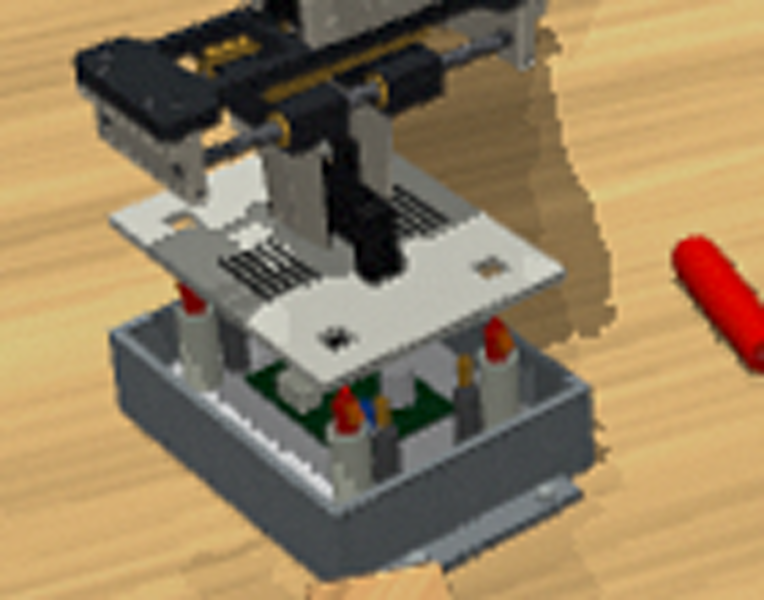

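Request:
servo_tool:
  plan:
    - [[0, 0, -0.8], [0, -0.1, 0]]
    - [[0, 0, -1.4], [0, -0.1, 0]]
    - [[0, 0, -1.7], [0, -0.1, 0]]
    - [[0, 0, -1.7], [0, -0.1, 0]]

```text
clock: 10.35
position: [0.4737, -0.194, 0.0982]
ee_rot: [2.069, 0.297, -2.067]
force: [-0.0, 1.1, -2.7]
width: 0.171
```

```bash
python3 look.py 8
```

```text
t 10.35 pos [ 0.4737 -0.194   0.0982] jaw [ 0.282 -0.959  0.001] appr [ 0.001 -0.001 -1.   ] F [-0.   1.1 -2.7] w 0.171 j [ 0.51  0.43 -0.29  1.98  0.17  0.76 -1.17]
shift cm [0.03 0.03 0.68] turn deg [ 0.03  0.04 -0.07]
```

View pics/w8.png

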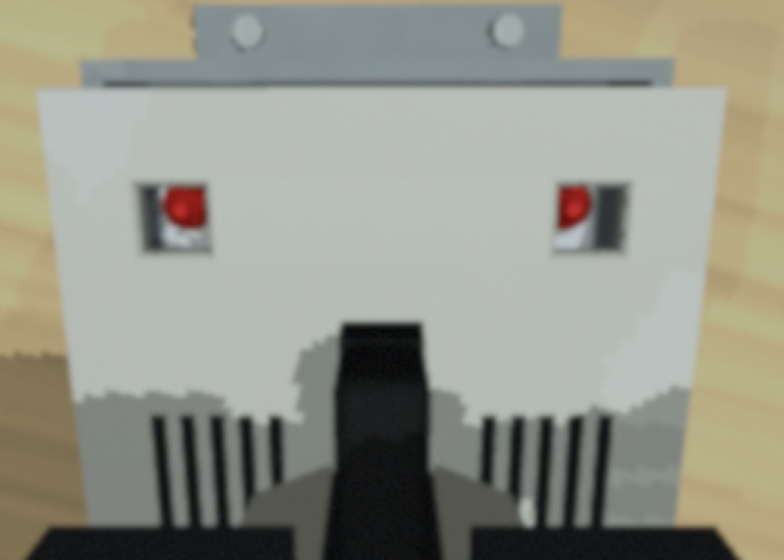

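View pics/c8.png

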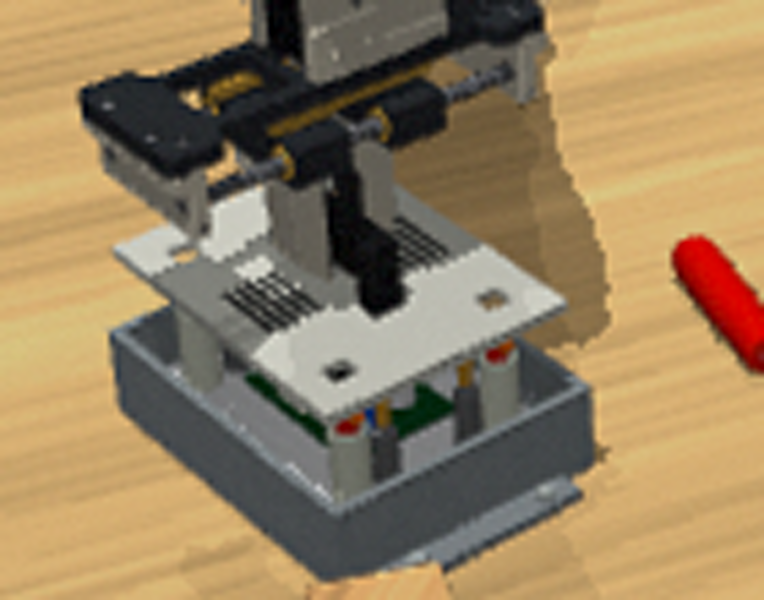

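View pics/s8.png

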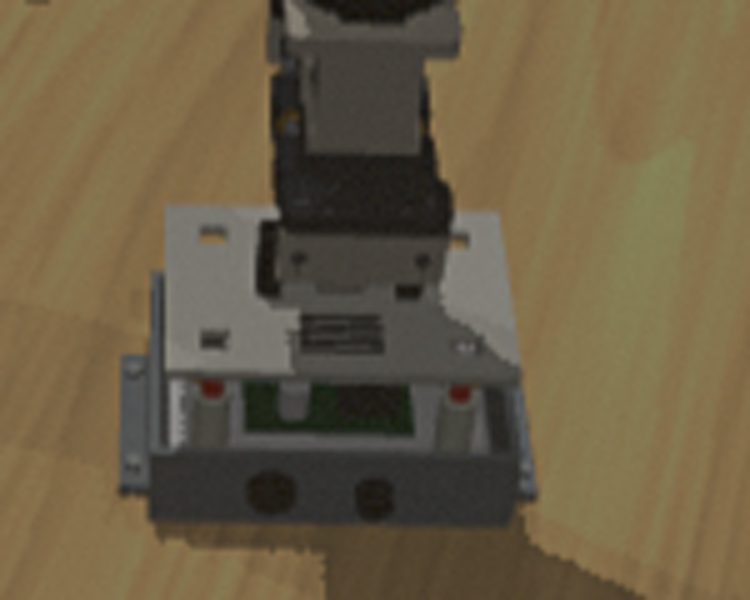

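```bash
python3 -c "
from h import *
p=arm.get_image('wrist'); s,M=tcp(); zt=s['position'][2]-.0123+.006
f=lambda u,v:(140+(u+.5)/2.8-.5,80+(v+.5)/2.8-.5)
def tl(l,z):
  w=[atz(p,f(*u),z) for u in l]; print(np.round([(M.T@(x-s['position'])*1000) for x in w],1).tolist(), np.linalg.norm(w[0]-w[1]))
tl([(174,217.5),(591,217.5)],zt)
for z in (.0795,.0815,.0835): tl([(180,211),(575,210)],z)
print(p['cx'],p['cy'])
"
```

```text
[[6.3, -39.0, -60.1], [6.5, 40.4, -60.0]] 0.0793492261605241
[[19.5, -40.8, -59.5], [19.6, 40.2, -59.6]] 0.08100546678655168
[[17.5, -40.4, -59.8], [17.6, 39.7, -59.9]] 0.0800889088981598
[[15.5, -39.9, -60.1], [15.6, 39.3, -60.2]] 0.07917235100976781
276.1419484557619 208.99070781869213
```

Request:
servo_tool:
  plan:
    - [[0, 0.1, 0], [0, 0, 0]]
    - [[0, 0.1, -0.3], [0, 0, 0]]
    - [[0, 0.1, -0.6], [0, 0, 0]]
    - [[0, 0.1, -0.9], [0, 0, 0]]
    - [[0, 0.1, -1.1], [0, 0, 0]]
    - [[0, 0.1, -1.1], [0, 0, 0]]

```text
clock: 11.15
position: [0.4741, -0.193, 0.0875]
ee_rot: [2.069, 0.297, -2.066]
force: [0.4, 0.2, -3.5]
width: 0.17
```

```bash
python3 look.py 9; python3 -c "
from h import *
print(arm.observe()['ft_torque'])"
```

```text
t 11.15 pos [ 0.4741 -0.193   0.0875] jaw [ 0.282 -0.959  0.001] appr [ 0.001 -0.001 -1.   ] F [ 0.4  0.2 -3.5] w 0.17 j [ 0.5   0.44 -0.29  1.99  0.18  0.74 -1.18]
shift cm [-0.01 -0.07  1.75] turn deg [ 0.04  0.08 -0.07]
[ 0.03839884  0.0185988  -0.0193417 ]
```

View pics/w9.png

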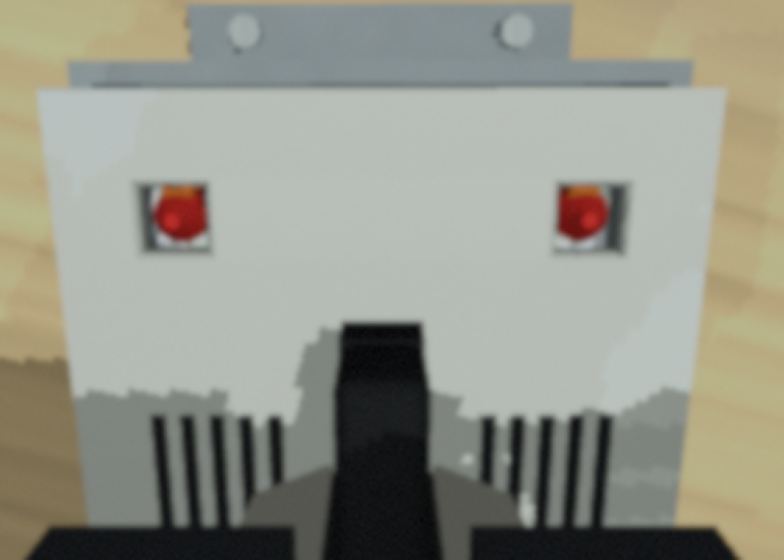

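View pics/s9.png

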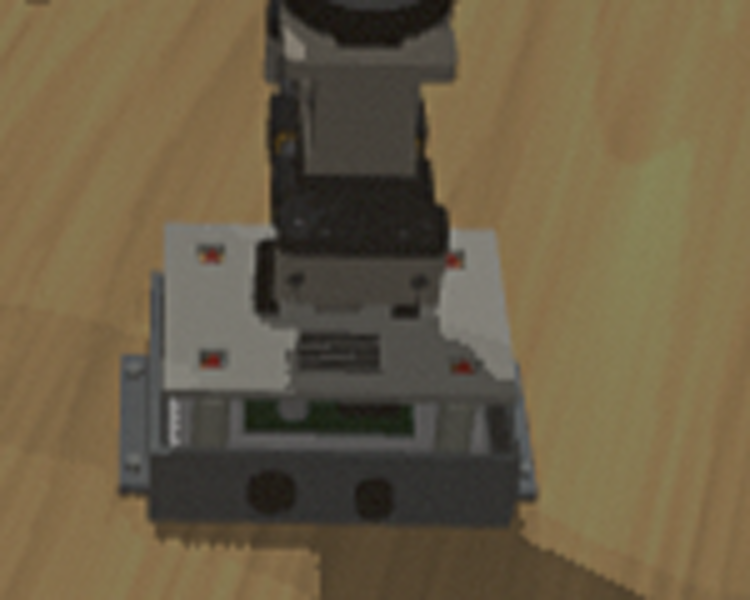

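View pics/c9.png

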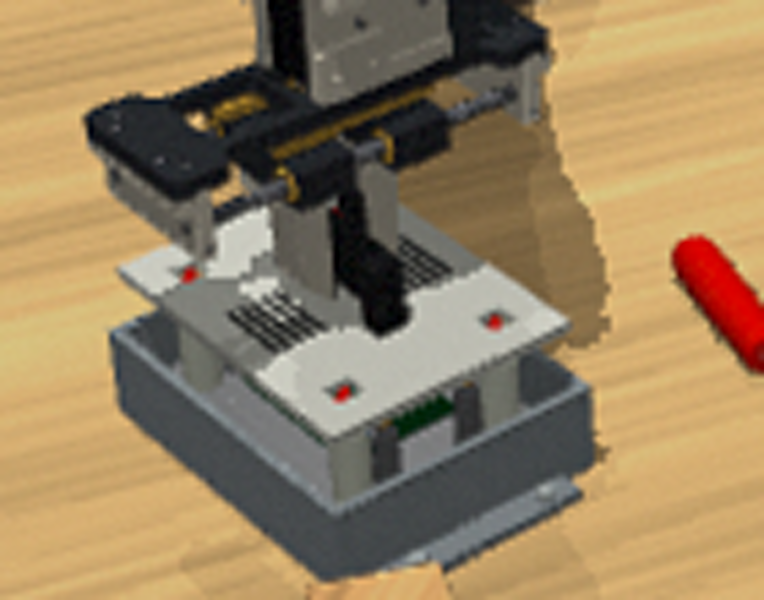

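Request:
servo_tool:
  plan:
    - [[0, 0, -0.1], [0, 0, 0]]
    - [[0, 0, -0.2], [0, 0, 0]]
    - [[0, 0, -0.3], [0, 0, 0]]

```text
clock: 11.6
position: [0.4743, -0.1932, 0.0851]
ee_rot: [2.069, 0.296, -2.066]
force: [-1.1, 1.2, 4.7]
width: 0.173
```

Request:
servo_tool:
  plan:
    - [[0, 0, -0.1], [0, 0, 0]]
    - [[0, 0, -0.2], [0, 0, 0]]

```text
clock: 11.8
position: [0.4749, -0.1934, 0.0838]
ee_rot: [2.07, 0.295, -2.064]
force: [-1.3, 0.3, 9.6]
width: 0.172
```

Request:
servo_tool:
  plan:
    - [[-0.03, 0.02, -0.2], [0, 0, 0]]
    - [[-0.05, 0.03, -0.3], [0, 0, 0]]

```text
clock: 12.0
position: [0.4753, -0.1936, 0.082]
ee_rot: [2.071, 0.293, -2.062]
force: [-3.5, -1.0, 19.3]
width: 0.17
```

```bash
python3 look.py 10; python3 -c "
from h import *
print(arm.observe()['ft_torque'])"
```

```text
t 12.0 pos [ 0.4753 -0.1936  0.082 ] jaw [ 0.282 -0.959  0.004] appr [ 0.005 -0.003 -1.   ] F [-3.5 -1.  19.3] w 0.17 j [ 0.5   0.45 -0.28  1.99  0.19  0.72 -1.19]
shift cm [-0.13 -0.01  2.3 ] turn deg [ 0.17  0.29 -0.06]
[-0.05799052  0.87552642  0.09748904]
```

View pics/s10.png

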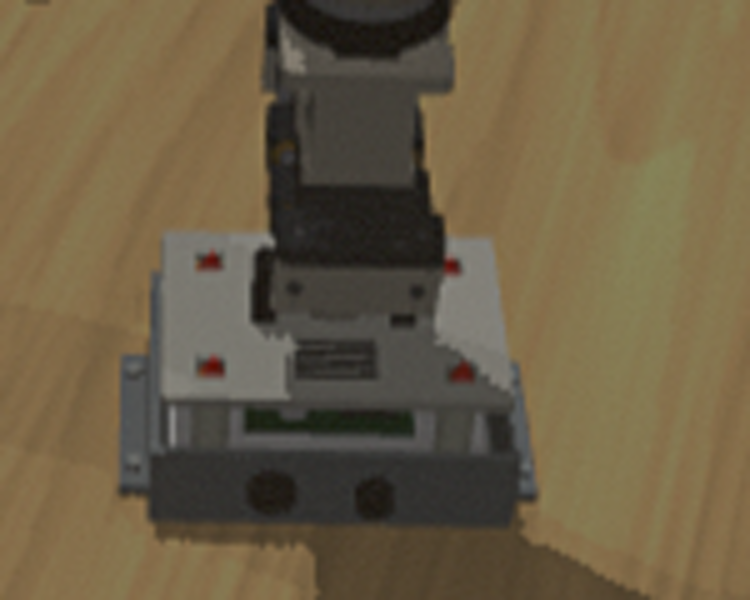

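View pics/w10.png

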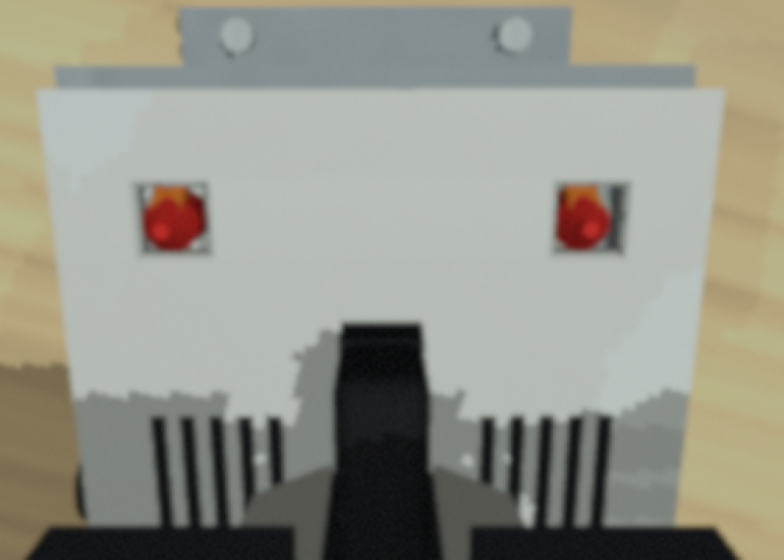

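Request:
servo_tool:
  plan:
    - [[-0.12, 0.06, -0.12], [0.2, 0.4, 0]]
    - [[-0.2, 0.1, -0.15], [0.2, 0.5, 0]]

```text
clock: 12.35
position: [0.4749, -0.1937, 0.082]
ee_rot: [2.068, 0.296, -2.068]
force: [-0.7, -2.4, 13.6]
width: 0.171
```

```bash
python3 look.py 11; python3 -c "
from h import *
print(arm.observe()['ft_torque'])"
```

```text
t 12.35 pos [ 0.4749 -0.1937  0.082 ] jaw [ 0.281 -0.96   0.001] appr [-0.    -0.001 -1.   ] F [-0.7 -2.4 13.6] w 0.171 j [ 0.5   0.45 -0.28  1.99  0.19  0.73 -1.18]
shift cm [-0.09 -0.    2.3 ] turn deg [ 0.07 -0.02 -0.04]
[-0.46768738  0.24350084  0.03728587]
```

View pics/w11.png

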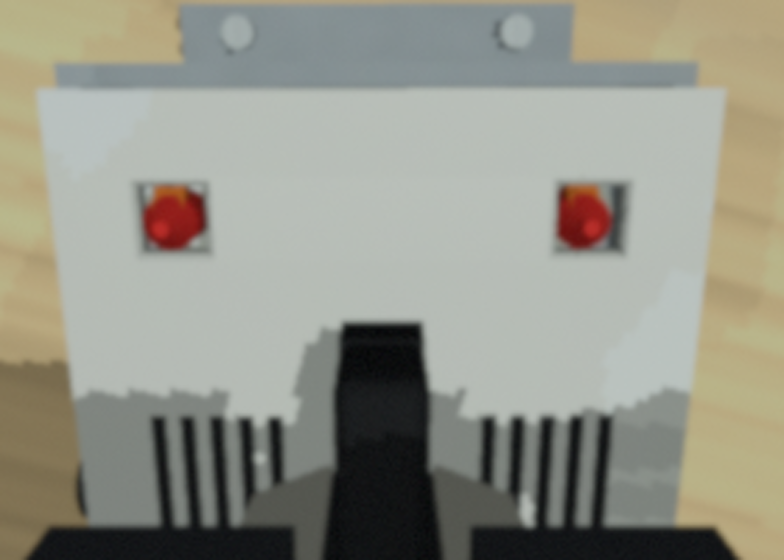

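Request:
servo_tool:
  plan:
    - [[-0.05, 0.08, -0.15], [0, 0.2, 0]]
    - [[-0.08, 0.08, -0.25], [0, 0.2, 0]]

```text
clock: 12.7
position: [0.4751, -0.1935, 0.0807]
ee_rot: [2.066, 0.294, -2.069]
force: [-0.4, -1.3, 10.2]
width: 0.175
```

Request:
servo_tool:
  plan:
    - [[-0.07, 0.06, -0.15], [0, 0, 0]]
    - [[-0.08, 0.06, -0.25], [0, 0, 0]]

```text
clock: 12.9
position: [0.4757, -0.1934, 0.0795]
ee_rot: [2.068, 0.292, -2.066]
force: [-0.4, 0.6, 11.1]
width: 0.175
```

Request:
servo_tool:
  plan:
    - [[-0.07, 0.06, -0.15], [0, 0, 0]]
    - [[-0.08, 0.06, -0.25], [0, 0, 0]]

```text
clock: 13.1
position: [0.4758, -0.1931, 0.0779]
ee_rot: [2.069, 0.291, -2.064]
force: [-3.3, 0.5, -1.4]
width: 0.169
```

```bash
python3 look.py 12; python3 -c "
from h import *
print(arm.observe()['ft_torque'])"
```

```text
t 13.1 pos [ 0.4758 -0.1931  0.0779] jaw [ 0.281 -0.96   0.006] appr [ 0.003 -0.005 -1.   ] F [-3.3  0.5 -1.4] w 0.169 j [ 0.49  0.46 -0.28  1.99  0.19  0.71 -1.19]
shift cm [-0.18 -0.06  2.71] turn deg [ 0.28  0.19 -0.04]
[-0.16224919 -0.10141963 -0.01525243]
```

View pics/w12.png

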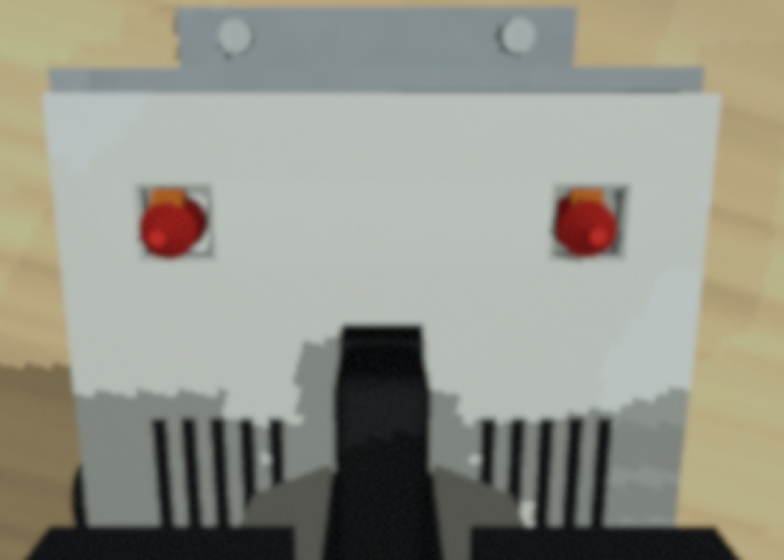

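View pics/c12.png

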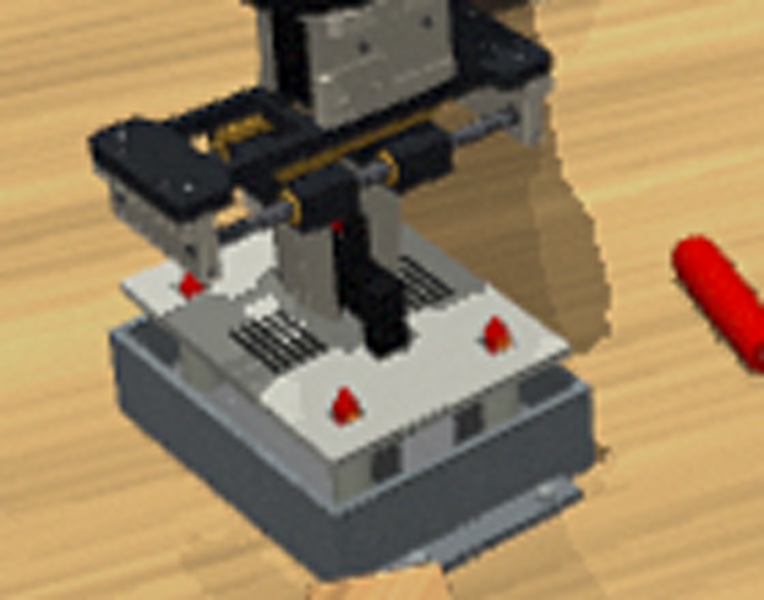

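Request:
servo_tool:
  plan:
    - [[-0.08, 0.03, -0.15], [0.2, 0.2, 0]]
    - [[-0.1, 0.03, -0.25], [0.2, 0.2, 0]]

```text
clock: 13.45
position: [0.4738, -0.193, 0.0745]
ee_rot: [2.066, 0.296, -2.071]
force: [-3.1, -1.3, 8.0]
width: 0.17
```

Request:
servo_tool:
  plan:
    - [[-0.05, 0, -0.15], [0, 0, 0]]
    - [[-0.05, 0, -0.2], [0, 0, 0]]

```text
clock: 13.65
position: [0.4733, -0.1932, 0.073]
ee_rot: [2.066, 0.295, -2.071]
force: [-5.8, -0.6, 11.5]
width: 0.173
```

```bash
python3 look.py 13; python3 -c "
from h import *
print(arm.observe()['ft_torque'])"
```

```text
t 13.65 pos [ 0.4733 -0.1932  0.073 ] jaw [ 0.281 -0.96   0.001] appr [-0.002 -0.001 -1.   ] F [-5.8 -0.6 11.5] w 0.173 j [ 0.49  0.46 -0.28  2.    0.19  0.71 -1.19]
shift cm [ 0.07 -0.05  3.2 ] turn deg [ 0.07 -0.11  0.01]
[0.04620544 0.47531796 0.08421046]
```

View pics/w13.png

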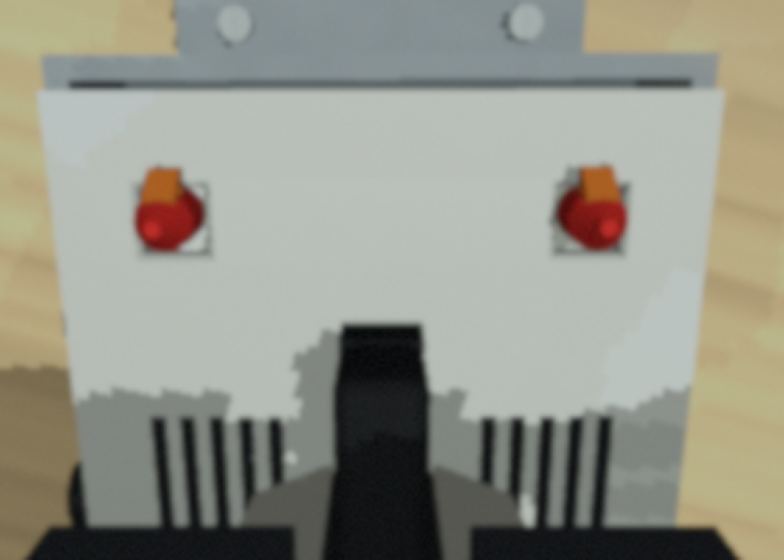

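View pics/c13.png

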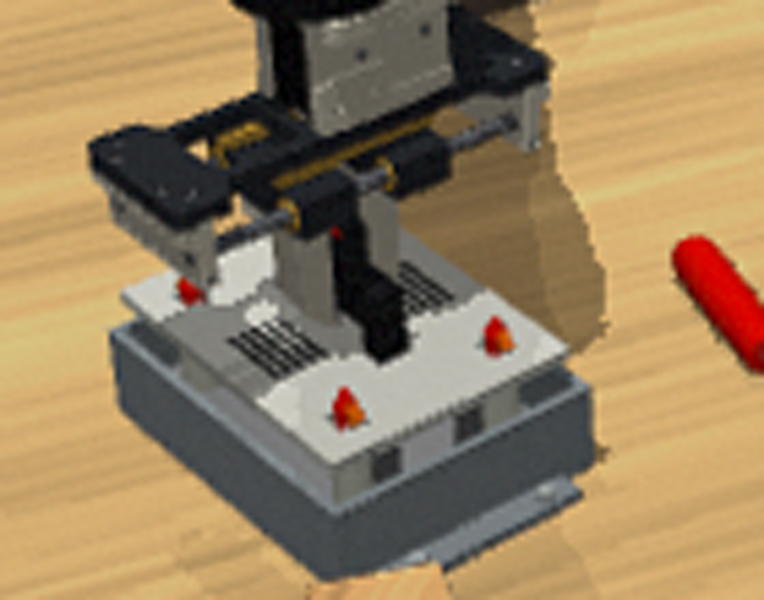

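View pics/s13.png

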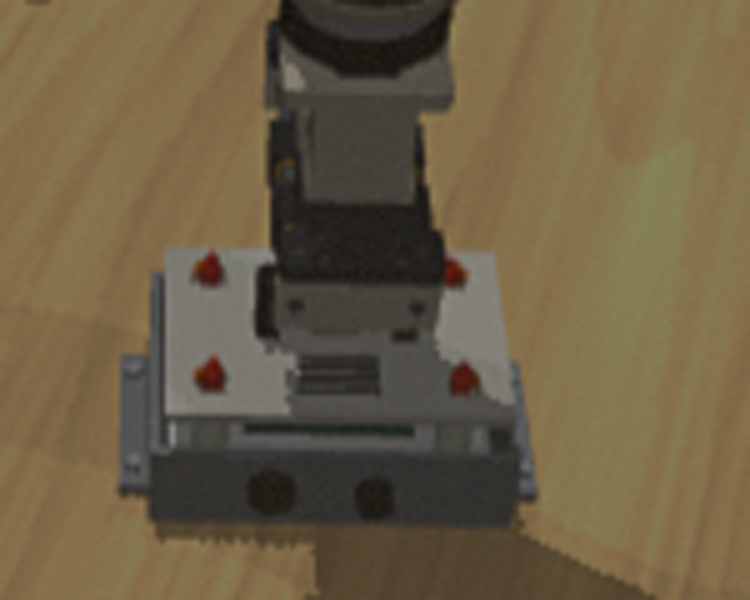

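Request:
servo_tool:
  plan:
    - [[0.03, 0, -0.15], [0, -0.5, 0]]
    - [[0.05, 0, -0.25], [0, -0.8, 0]]

```text
clock: 14.0
position: [0.4739, -0.1933, 0.0724]
ee_rot: [2.08, 0.292, -2.055]
force: [-14.1, 3.3, 44.7]
width: 0.17
```

```bash
python3 look.py 14; python3 -c "
from h import *
print(arm.observe()['ft_torque'])
p=arm.get_image('side'); cv2.imwrite('pics/s14b.png',cv2.convertScaleAbs(cv2.resize(p['frame'][115:165,285:385],None,fx=8,fy=8,interpolation=cv2.INTER_CUBIC),alpha=1.6))
p=arm.get_image('scene'); cv2.imwrite('pics/c14b.png',cv2.resize(p['frame'][215:270,145:245],None,fx=8,fy=8,interpolation=cv2.INTER_CUBIC))
"
```

```text
t 14.0 pos [ 0.4739 -0.1933  0.0724] jaw [ 0.28  -0.96   0.005] appr [ 0.013 -0.002 -1.   ] F [-14.1   3.3  44.7] w 0.17 j [ 0.5   0.46 -0.28  2.01  0.19  0.69 -1.19]
shift cm [ 0.01 -0.04  3.26] turn deg [0.11 0.73 0.03]
[0.71406276 1.99883719 0.04902754]
```

View pics/s14b.png

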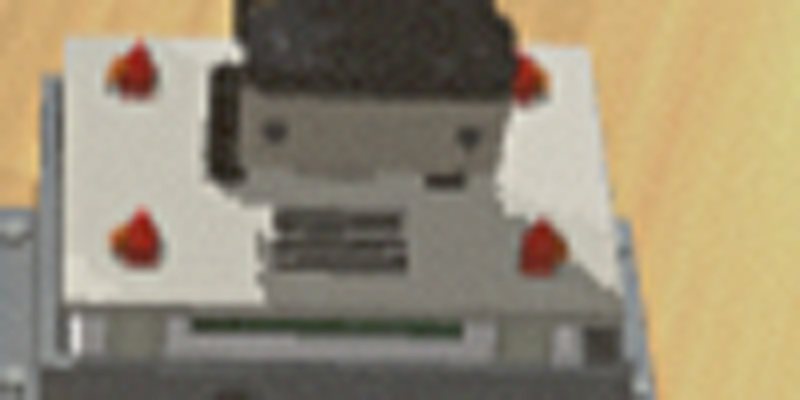

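View pics/c14b.png

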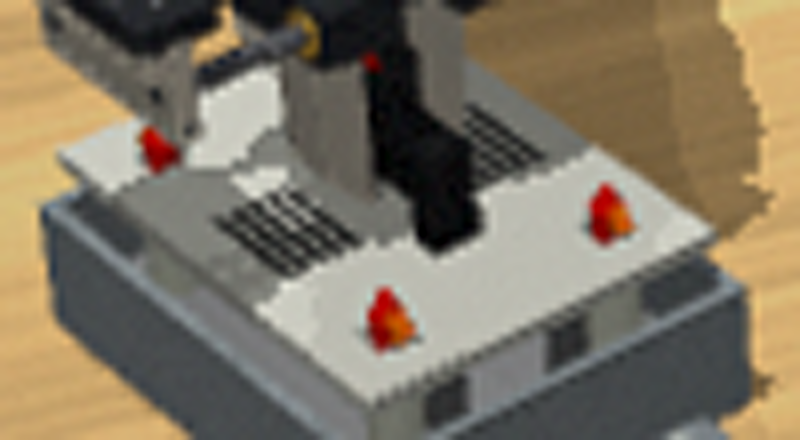

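Request:
servo_tool:
  plan:
    - [[0, 0, 0], [0, 0, 0]]

```text
clock: 14.35
position: [0.474, -0.1931, 0.0731]
ee_rot: [2.081, 0.291, -2.054]
force: [-0.6, 0.6, -0.2]
width: 0.171
```

```bash
python3 look.py 15
```

```text
t 14.35 pos [ 0.474  -0.1931  0.0731] jaw [ 0.28  -0.96   0.006] appr [ 0.013 -0.002 -1.   ] F [-0.6  0.6 -0.2] w 0.171 j [ 0.5   0.46 -0.28  2.01  0.19  0.69 -1.19]
shift cm [ 0.   -0.06  3.19] turn deg [0.12 0.76 0.02]
```

View pics/s15.png

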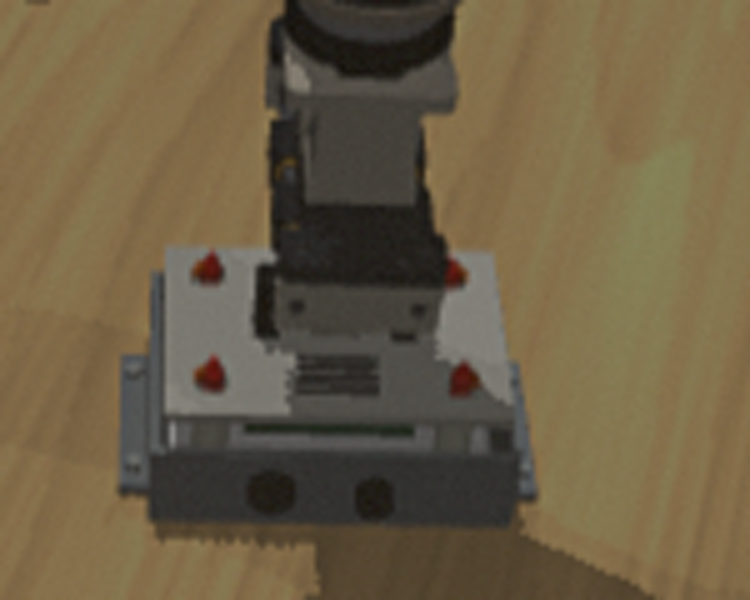

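View pics/w15.png

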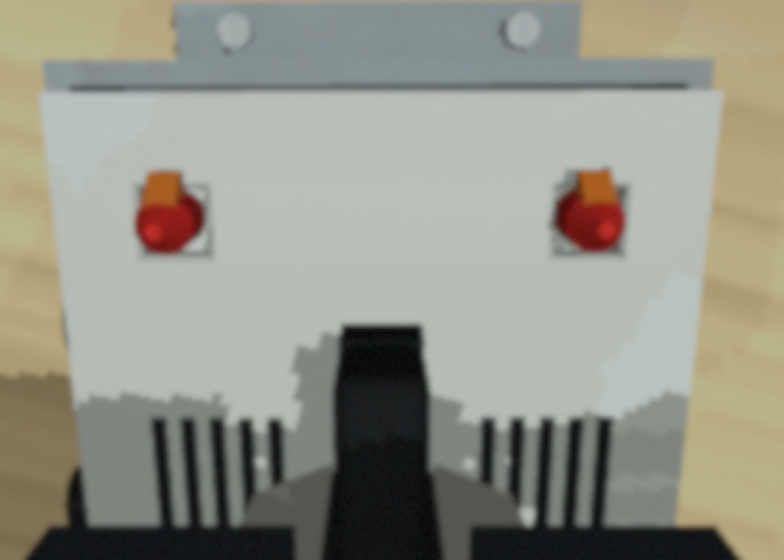

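Request:
servo_tool:
  plan:
    - [[0, 0, 0], [0, 0, 0]]
    - [[0, 0, 0], [0, 0, 0]]
    - [[0, 0, 0], [0, 0, 0]]
    - [[0, 0, 0], [0, 0, 0]]
    - [[0, 0, 0], [0, 0, 0]]
    - [[0, 0, 0], [0, 0, 0]]
    - [[0, 0, 0], [0, 0, 0]]
    - [[0, 0, 0], [0, 0, 0]]
  grip: 0.6

```text
clock: 15.3
position: [0.4739, -0.1933, 0.0725]
ee_rot: [2.081, 0.292, -2.054]
force: [-0.6, -0.9, -0.2]
width: 0.599
```

Request:
servo_tool:
  plan:
    - [[0, 0, 1], [0, 0, 0]]
    - [[0, 0, 3], [0, 0, 0]]
    - [[0, 0, 6], [0, 0, 0]]
    - [[0, 0, 10], [0, 0, 0]]
    - [[-3, -1, 14], [0, 0, 0]]
    - [[-6, -2, 16], [0, 0, 0]]
    - [[-8, -3, 16], [0, 0, 0]]

```text
clock: 16.0
position: [0.3938, -0.2241, 0.2363]
ee_rot: [2.084, 0.287, -2.048]
force: [-0.3, -0.1, -0.7]
width: 0.599
```

```bash
python3 look.py 16; python3 -c "
from h import *
p=arm.get_image('side'); cv2.imwrite('pics/s16b.png',cv2.convertScaleAbs(cv2.resize(p['frame'][110:170,280:380],None,fx=8,fy=8,interpolation=cv2.INTER_CUBIC),alpha=1.6))
p=snap('wrist','w16b.png')
"
```

```text
t 16.0 pos [ 0.3938 -0.2241  0.2363] jaw [ 0.28 -0.96  0.01] appr [ 0.018 -0.005 -1.   ] F [-0.3 -0.1 -0.7] w 0.599 j [ 0.67  0.16 -0.3   1.95  0.05  1.02 -0.94]
shift cm [  8.02   3.04 -13.13] turn deg [0.29 1.02 0.03]
```

View pics/s16b.png

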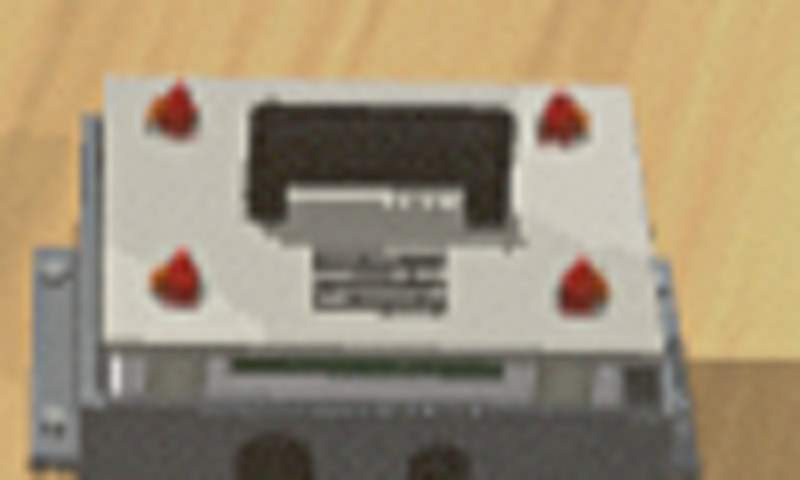

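View pics/c16.png

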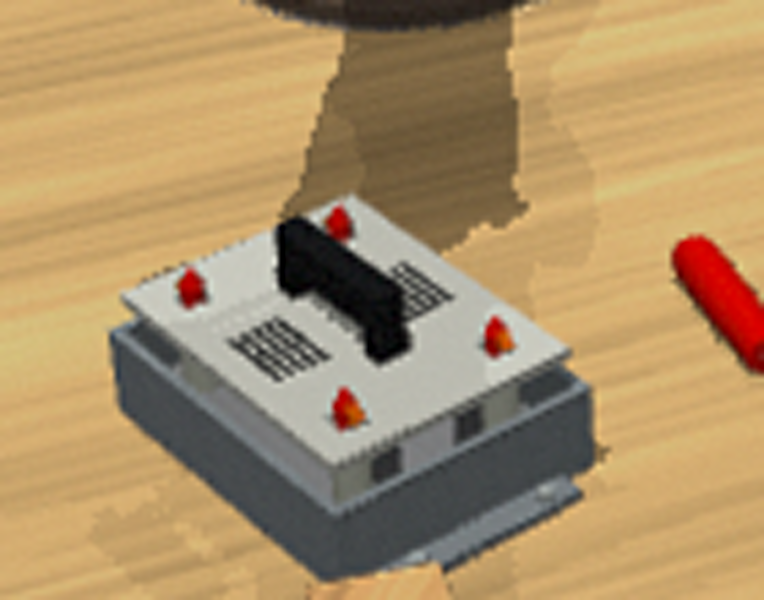

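View pics/w16b.png

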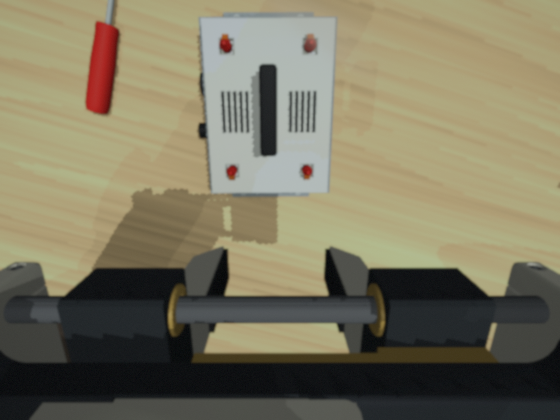

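Request:
servo_tool:
  plan:
    - [[-3, -1, -1], [0, 0, 0]]
    - [[-6, -2, -3], [0, 0, 0]]
    - [[-8, -2.5, -5], [0, 0, 0]]
    - [[-8, -2.5, -6], [0, 0, 0]]
    - [[-8, -2.5, -6], [0, 0, 0]]

```text
clock: 16.75
position: [0.3146, -0.2471, 0.1718]
ee_rot: [2.08, 0.294, -2.055]
force: [-0.2, -0.2, -0.1]
width: 0.601
```

```bash
python3 -c "
from h import *
step([.3,-.2,.2],-73.7)
p=snap('wrist','w17.png'); f=p['frame']
cv2.imwrite('pics/w17c.png',cv2.resize(f[0:200,170:370],None,fx=3,fy=3,interpolation=cv2.INTER_CUBIC))
"
```

```text
t 16.75 pos [ 0.3146 -0.2471  0.1718] jaw [ 0.281 -0.96   0.004] appr [ 0.012 -0.    -1.   ] F [-0.2 -0.2 -0.1] w 0.601 j [ 0.77  0.15 -0.26  2.15  0.04  0.84 -0.8 ]
shift cm [-1.46  4.71  2.82] turn deg [ 0.01  0.69 -0.02]
```

View pics/w17c.png

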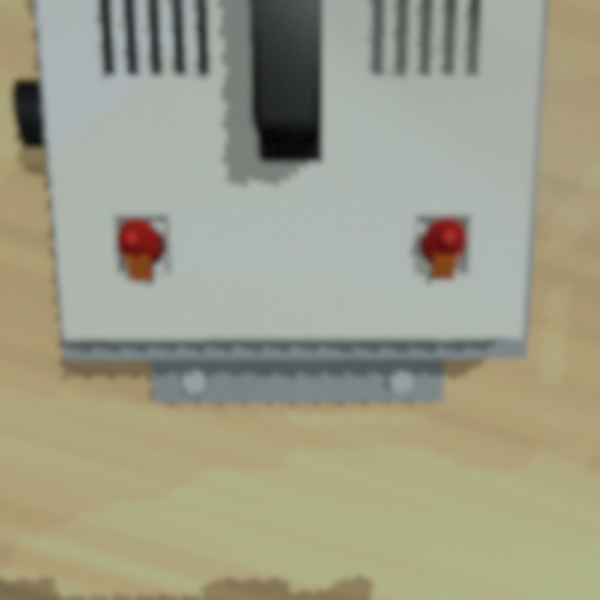

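```bash
python3 -c "
from h import *
p=snap('scene','end.png')
print(arm.sign_off())
"
```

```text
the job is handed in; nothing more can be done
None
```

View pics/end.png

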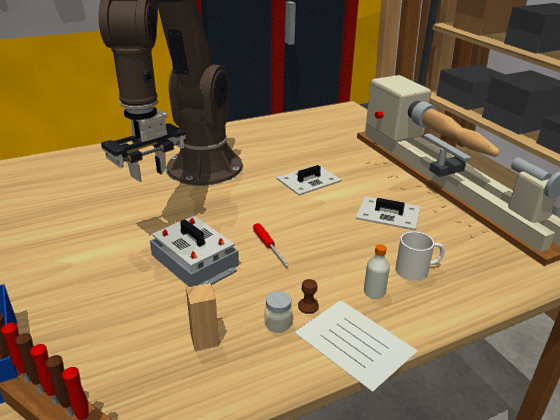

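The grey cover is clipped onto the box and released, and the job was handed in at about 17 s of the 58 s allowed. I took the rightmost of the three covers (y ≈ 0.17 m) by its handle, aligned it over the pins with the cameras, and pressed it down in small steps.

- **Barbs:** the last enlarged views show all four barbs sprung out over the plate. I saw the +x pair from the wrist camera before letting go, and the -x pair from the wrist camera afterwards.
- **Lean and clearance:** the cover looks level. It tipped an estimated 2° at most during the press. The gripper is well clear, and the other things on the bench look unmoved.
- **Pressing force:** the +x barbs clicked first. The last push to seat the -x side read 44.7 N at the wrist, roughly 47–48 N on the standoffs once the cover's weight is added. That is close to the 50 N limit and harder than I meant. I backed off in the next move. The sign-off gives no verdict, so I can't rule out a short spike past 50 N between readings.
- **Camera disagreement:** the cameras disagreed by 1–3 mm on the positions of the box and cover. I went by the wrist view.
- **Not checked:** I could not read the plunger and latch values directly, and I did not tug the cover to test its hold.

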